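# Jog the specimen feed with the tall spring lever

### The job

The low grey control box on the bench jogs the specimen feed and has two spring-centred levers with black ball knobs. Tip the tall lever well over (some 25 degrees) in the direction away from the short lever, hold it there for at least one full second, then let go so that it springs back upright. Leave the short lever alone, and do not tip the tall one the other way.

Things in the scene. Friction and masses are not known exactly. Their poses are not given: they have to be found in the camera images.
- jog_box: Low grey control box fixed to the bench, 76 x 176 x 45 mm (x, y, z), aluminium top plate at z = 45 mm. Origin at the centre of its underside; z up, its y axis runs along its length from the short lever towards the tall lever. The two levers stand upright on the top plate on the long centre line, tall one at y = +50 mm, short one at y = -50 mm (100 mm apart). The box may lie at any yaw. Small loose things lie beside its long sides, none higher than 15 mm.
- tall_knob (a point): Centre of the black ball knob (26 mm diameter) on the tall lever: 72 mm above the lever's pivot, 117 mm above the bench when upright; it moves with the lever. The lever's pivot is in the top plate, 45 mm above the bench; its steel stem is 8 mm thick. The point's axes are those of the box when the lever is upright.
- tall_lever (a joint): Tilt of the tall lever in rad, in the plane along the box's length: 0 upright, positive tips the knob towards the box's +y (away from the short lever, the way wanted), negative towards the short lever; stops at +-0.6. A centring spring of 0.6 N m/rad (about 3.5 N at the knob for 0.42 rad) returns it to 0 when it is let go.
- short_lever (a joint): Tilt of the short lever in rad, same sense (positive tips towards the tall lever); 0 upright, stops at +-0.6, weak centring spring of 0.3 N m/rad. Its knob is a black ball of 18 mm diameter, centre 36 mm above the pivot, top of the knob 90 mm above the bench, in the box at y = -50 mm. To be left alone.

How it is judged:
By the outcome, as a careful person would: the job done as asked, in the order asked, and still so for the second after the job is handed in, with the robot touching nothing.
It also fails if it takes over 29 s, if anything falls off the work surface, if the arm or the gripper's body presses on something with over 40 N, if the wrist force passes 120 N, or if a joint passes its speed limit or range.

### The arm

A 7-joint arm with a two-finger parallel gripper is mounted at the origin on a cart in front of the work surface, level with it; the furniture and walls round the work are solid. World frame = base frame: x ahead of the robot, y to its left, z up, the work surface at z = 0. Lengths are in m, angles in degrees, forces in N, time in s.
With the tool pointing down it reaches from about 0.425 to 0.825 m from the base axis. Payload 3.6 kg.
Tool frame: the origin (TCP) lies on the front face of the gripper's body, between the roots of the fingers; the fingertips stand 84 mm ahead of it and the grasp point (between the pads) lies 65 mm ahead of it (robot.grasp_offset is the z of the grasp point in the tool frame, in m); z points along the fingers, y is the line along which they close (so a half turn about z gives the same grasp; the last joint's range is limited). The gripper opens to 93 mm and grips with 3 to 60 N. Pads are 15 mm wide; open, the fingers measure 128 mm over their backs; the gripper's body (75 mm by 188 mm) begins 65 mm behind the grasp point.
Start: joints at [62.768, 35.231, -0.722, 81.555, 0.464, 63.22, -2.315], TCP at [0.282, -0.586, 0.303] pointing down, gripper open.
Joint ranges: [-178.69, 178.69], [-17.37, 117.87], [-77.05, 75.6], [15.02, 138.74], [-78.02, 258.01], [0.78, 113.62], [-162.83, 162.83]. Speed limits (degrees/s): [159.86, 159.86, 180, 180, 180, 180, 180].

### API

Orientations are given as a 3x3 rotation matrix whose columns are the frame's x, y, z axes.
In Python, from bench import robot gives the robot as it stands. The module is installed in compiled form; this text tells all that it offers.
- The arm moves only by the tool send_rows, never from a script. Its argument "series" is a list of rows, each a list of 4 numbers: the shift along the tool's x, y, z in units of 25 mm (1.0 is 25 mm), then the turn about the tool's z in units of 8 degrees (1.0 is 8 degrees). In form: [[x, y, z, roll], ...]. A call has 1 to 8 rows; each row shifts and turns the commanded pose from where the row before left it, along the tool's axes as they then stand; what a row does not reach is not made up. A row lasts 1/10 s, in which the tool goes at most 50 mm and 8.59 degrees, less where a joint would pass 70% of its speed; a pose out of reach is approached as far as the arm can. A call is refused whole if a number of a shift passes 1 or a number of a turn 1, either way. A call with a gripper value outside its range is refused whole. "grip" is the opening, from -1 (shut) to 1 (fully open), set as the call begins (left out, the last holds). The fingers move at their own pace and stop on an object; "newtons" is the grip in N (left out, the last holds). Time passes only in rows, so rows that do not move let the fingers close. It gives the time, the measured TCP pose, the force, the opening and the grip force at its end, in the units of the state.
- robot.observe(): the state, without advancing time (a new reading comes with each control period).
- robot.get_image(name): name is "side" or "top"; returns a dict with "image" (384x512x3 uint8, red, green, blue), "vertical_fov" (degrees; the focal length in pixels is half the picture's height over the tangent of half this angle, whatever the lens; pixels are square), "cx", "cy" (the principal point, pixels), "distortion" ([k1, k2, p1, p2, k3] as OpenCV has them; the pictures are not rectified), "extrinsics" (4x4, takes a point from camera to world coordinates). Camera axes: x right, y up, looking along -z (the intrinsics and any distortion apply to the point x, -y, -z); pixel columns grow to the right and rows downward; lengths in m; the calibration is good to about 2 mm. A picture is of the moment at which its call begins. There is no depth.
- robot.hand_in(): hands the job in; it is judged then, once.
The state is a dict: "time_s": time; "q": joint angles; "joint_velocities": joint speeds; "joint_efforts": joint torques, N m; "ee_pos": TCP position; "tcp_rot": TCP orientation; "force": force on the tool from outside, world axes, zero at the start; "torque": the same for the moment, N m; "gripper_width": opening from 0.0 (shut) to 1.0 (fully open); "finger_force": force on a finger pad.
Only numpy, scipy, OpenCV 4.12 (cv2) and the standard library are available. Lean on these libraries where they do the work, as an engineer would, in place of code of your own. Each camera call takes 0.05 s, during which the arm holds its last target. There are 200 camera calls.

## Working session

There is one attempt and no reset: what is moved stays moved. The work goes in short steps, Python scripts to look and compute and a tool call to move; the robot and the scene stay as the last step left them, time stands still between calls to the robot, and variables do not carry over. Pictures are saved under pics/ and viewed, at most 10 in all, crops included, and the job is handed in when it is done.

Besides the shell and the picture viewer there is one more tool, called after "Emit:" as name([rows], argument=value, ...), one row to a line, values as JSON. send_rows: Moves the arm, as the interface text tells. Its arguments: {"type":"object","properties":{"series":{"type":"array","items":{"type":"array","items":{"type":"number"}}},"grip":{"type":"number"},"newtons":{"type":"number"}},"required":["series"]}

```bash
mkdir -p pics; cat > h.py <<'E'
import numpy as np, cv2
from bench import robot
def grab(n):
    d=robot.get_image(n); im=d["image"]; h=im.shape[0]
    f=h/2/np.tan(np.radians(d["vertical_fov"])/2)
    K=np.array([[f,0,d["cx"]],[0,f,d["cy"]],[0,0,1]]); return d,im,K
def ray(d,K,uv):
    p=cv2.undistortPoints(np.array([[uv]],float),K,np.array(d["distortion"],float))[0,0]
    T=np.array(d["extrinsics"]); v=T[:3,:3]@np.array([p[0],-p[1],-1]); return T[:3,3],v/np.linalg.norm(v)
def onz(d,K,uv,z):
    o,v=ray(d,K,uv); return o+v*(z-o[2])/v[2]
def proj(d,K,P):
    T=np.array(d["extrinsics"]); c=T[:3,:3].T@(np.array(P,float)-T[:3,3]); c=c*[1,-1,-1]
    return cv2.projectPoints(c.reshape(1,1,3),np.zeros(3),np.zeros(3),K,np.array(d["distortion"],float))[0][0,0]
E
python3 - <<'E'
from h import *
s=robot.observe(); print(s["time_s"],s["ee_pos"],np.round(s["tcp_rot"],3),s["force"],s["gripper_width"])
for n in ("side","top"):
    d,im,K=grab(n); cv2.imwrite(f"pics/{n}0.png",im[:,:,::-1]); print(n,np.round(d["extrinsics"],3).tolist(),K[0,0])
E
```

```text
0.0 [ 0.2817819  -0.58510912  0.30159034] [[ 0.901  0.434 -0.001]
 [ 0.434 -0.901  0.002]
 [-0.    -0.003 -1.   ]] [ 0.79554255 -0.3933701   0.10858158] 1.0006571261345771
side [[-0.981, 0.099, -0.165, 0.385], [-0.192, -0.55, 0.813, 0.697], [-0.01, 0.829, 0.559, 0.58], [0.0, 0.0, 0.0, 1.0]] 454.32501148975535
top [[0.02, 0.981, -0.193, 0.371], [-1.0, 0.022, 0.012, 0.008], [0.016, 0.193, 0.981, 0.924], [0.0, 0.0, 0.0, 1.0]] 389.76343960897646
```

View pics/side0.png

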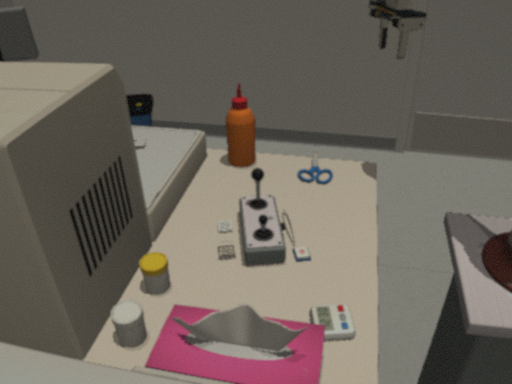

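View pics/top0.png

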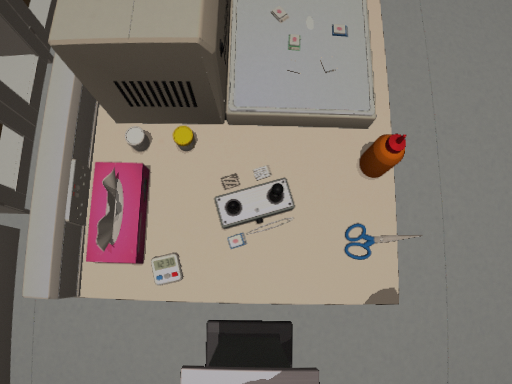

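The side view shows the tall knob at about (257,174) and the short one at (263,219). The top view shows them at about (277,189) and (234,207). The orange bottle stands beyond the tall lever's end.

```bash
python3 - <<'E'
from h import *
G={"side":((257,174),(263,219)),"top":((277,190),(234,207))}
R={}
for n in G:
    d,im,K=grab(n); m=(im.max(2)<50).astype(np.uint8)
    for g,nm,z in zip(G[n],("tall","short"),(.117,.081)):
        r=8; u,v=g; ys,xs=np.nonzero(m[v-r:v+r+1,u-r:u+r+1]); c=(u-r+xs.mean(),v-r+ys.mean())
        print(n,nm,np.round(c,1),len(xs),onz(d,K,c,z).round(4)); R[n,nm]=ray(d,K,c)
    if n=="top":
        crop=im[130:270,190:420]; cv2.imwrite("pics/topc.png",cv2.resize(crop,None,fx=3.4,fy=3.4,interpolation=2)[:,:,::-1])
        # outline of box region, bottle
        for uv in ((378,165),(397,140)): print("bottle",onz(d,K,uv,0.0).round(3),onz(d,K,uv,.18).round(3))
    if n=="side":
        print("bottle base",onz(d,K,(242,162),0).round(3)); print("tray edge",onz(d,K,(170,222),0).round(3),onz(d,K,(205,155),0).round(3))
for nm in ("tall","short"):
    (a,u),(b,w)=R["side",nm],R["top",nm]
    t=np.linalg.lstsq(np.c_[u,-w],b-a,rcond=None)[0]; p,q=a+t[0]*u,b+t[1]*w; print(nm,((p+q)/2).round(4),np.linalg.norm(p-q).round(4))
E
```

```text
side tall [257.4 174.4] 82 [ 0.5486 -0.0492  0.117 ]
side short [262.7 219.5] 37 [0.5194 0.0465 0.081 ]
bottle base [ 0.642 -0.291  0.   ]
tray edge [ 0.733 -0.015  0.   ] [ 0.747 -0.311  0.   ]
top tall [275.9 191.6] 175 [ 0.5411 -0.0457  0.117 ]
top short [233.1 207. ] 142 [0.512  0.0453 0.081 ]
bottle [ 0.64 -0.31  0.  ] [ 0.588 -0.248  0.18 ]
bottle [ 0.708 -0.364  0.   ] [ 0.642 -0.291  0.18 ]
tall [ 0.5442 -0.0453  0.1189] 0.007
short [0.5159 0.0457 0.0799] 0.0074
```

View pics/topc.png

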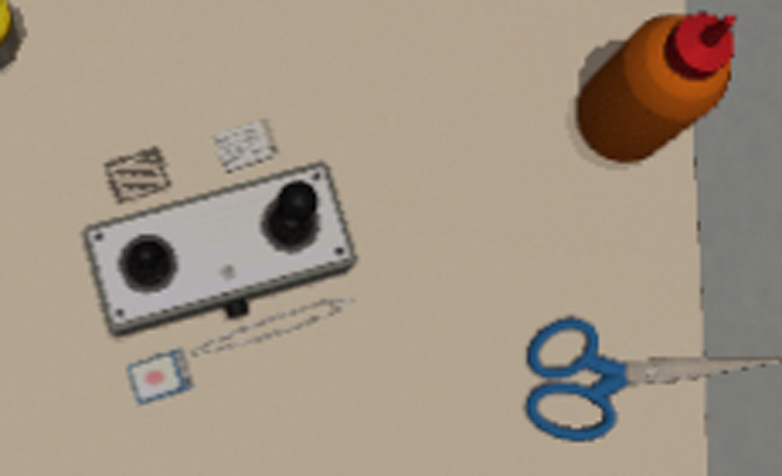

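```bash
python3 - <<'E'
from h import *
d,im,K=grab("top")
C=[onz(d,K,(190+u/3.4,130+v/3.4),.045)[:2] for u,v in ((84,229),(326,163),(355,258),(114,329))]
C=np.array(C); c=C.mean(0); v=(C[1]+C[2]-C[0]-C[3])/2; print(C.round(3),c.round(4),np.linalg.norm(v),np.degrees(np.arctan2(v[1],v[0])))
y=v/np.linalg.norm(v); print("tall from box",c+.05*y,"short",c-.05*y)
print("tall knob top",onz(d,K,(278,188.5),.117))
ds,ims,Ks=grab("side")
for p,q in (((238,86),(403,136)),):
    a,u=ray(ds,Ks,p); b,w=ray(d,K,q); t=np.linalg.lstsq(np.c_[u,-w],b-a,rcond=None)[0]; print("bottle top",a+t[0]*u,b+t[1]*w)
s=robot.observe(); R=s["tcp_rot"]; p=np.array(s["ee_pos"])
# target: mid-box at same height
t=np.r_[c,p[2]]; print("shift units",(R.T@(t-p)/.025).round(2), "yaw now",np.degrees(np.arctan2(R[1,0],R[0,0])), s["time_s"])
E
```

```text
[[ 0.54   0.09 ]
 [ 0.589 -0.074]
 [ 0.524 -0.093]
 [ 0.472  0.067]] [ 0.5313 -0.0025] 0.1698137372106401 -72.65067194093564
tall from box [ 0.54618566 -0.05018236] short [0.51636598 0.04526808]
tall knob top [ 0.54796073 -0.05018293  0.117     ]
bottle top [ 0.64484435 -0.29522215  0.20295856] [ 0.64327458 -0.29544381  0.20245876]
shift units [ 19.1  -16.68   0.02] yaw now 25.715139914313884 0.3
```

Emit:
send_rows([
  [0.95,-0.85,0,0],
  [0.95,-0.85,0,0],
  [0.95,-0.85,0,0],
  [0.95,-0.85,0,0],
  [0.95,-0.85,0,0],
  [0.95,-0.85,0,0],
  [0.95,-0.85,0,0],
  [0.95,-0.85,0,0],
], grip=-1, newtons=10)

```text
time_s: 1.1
ee_pos: [0.3798, -0.3488, 0.3029]
tcp_rot: [[0.901, 0.434, 0.0], [0.434, -0.901, -0.0], [0.0, 0.0, -1.0]]
force: [0.9, -0.3, 0.0]
gripper_width: 0.361
finger_force: 0.0
```

Emit:
send_rows([
  [0.95,-0.85,0,0],
  [0.95,-0.85,0,0],
  [0.95,-0.85,0,0],
  [0.95,-0.85,0,0],
  [0.95,-0.8,0,0],
  [0.95,-0.8,0,0],
  [0.95,-0.8,0,0],
  [0.95,-0.8,0,0],
])

```text
time_s: 1.9
ee_pos: [0.4794, -0.1177, 0.303]
tcp_rot: [[0.901, 0.434, 0.0], [0.434, -0.901, -0.0], [0.0, 0.0, -1.0]]
force: [0.8, -1.2, -0.8]
gripper_width: 0.007
finger_force: 0.0
```

Emit:
send_rows([
  [0.95,-0.8,0,0],
  [0.95,-0.8,0,0],
  [0.95,-0.8,0,0],
  [0.95,-0.7,0,0],
  [0,0,0,-1],
  [0,0,0,-1],
  [0,0,0,-1],
  [0,0,0,-1],
])

```text
time_s: 2.7
ee_pos: [0.531, -0.0078, 0.3028]
tcp_rot: [[0.529, 0.849, -0.0], [0.849, -0.529, -0.0], [-0.0, 0.0, -1.0]]
force: [-0.2, 0.3, 0.9]
gripper_width: 0.007
finger_force: 0.0
```

Emit:
send_rows([
  [0,0,0,-1],
  [0,0,0,-1],
  [0,0,0,-1],
  [0,0,0,-1],
  [0,0,0,-1],
  [0,0,0,-1],
  [0,0,0,-0.2],
  [0,0,0,0],
])

```text
time_s: 3.5
ee_pos: [0.531, -0.0081, 0.3028]
tcp_rot: [[-0.295, 0.955, -0.0], [0.955, 0.295, 0.0], [0.0, 0.0, -1.0]]
force: [-0.8, 0.1, -0.5]
gripper_width: 0.004
finger_force: 0.0
```

```bash
cat > st.py <<'E'
from h import *
import sys
s=robot.observe(); R=s["tcp_rot"]; p=np.array(s["ee_pos"]); a=np.radians(-72.7)
by=np.array([np.cos(a),np.sin(a),0]); bx=np.array([-by[1],by[0],0])*-1
bx=np.array([by[1],-by[0],0])
c=np.array([.532,-.002,0]); tip=p+R[:,2]*.084
print("t",s["time_s"],"tip box x,y,z",((tip-c)@bx).round(4),((tip-c)@by).round(4),tip[2].round(4),"yaw",np.degrees(np.arctan2(R[1,0],R[0,0])).round(2),"w",s["gripper_width"],"F",np.round(s["force"],2))
print("units to y=0,z=.095",(R.T@(c+[0,0,.095]-tip)/.025).round(2))
for n in sys.argv[1:]:
    d,im,K=grab(n); u,v=map(int,proj(d,K,[.54,-.03,.12])); h=90
    y0,x0=max(v-h,0),max(u-h,0); print(n,x0,y0)
    cv2.imwrite(f"pics/{n}_{s['time_s']:.2f}.png",cv2.resize(im[y0:v+h,x0:u+h],None,fx=3,fy=3,interpolation=2)[:,:,::-1]); print(f"pics/{n}_{s['time_s']:.2f}.png")
E
python3 st.py side
```

```text
t 3.5 tip box x,y,z 0.0028 0.0055 0.2188 yaw 107.17 w 0.00432006917224323 F [-0.77  0.14 -0.46]
units to y=0,z=.095 [0.22 0.11 4.95]
side 169 88
pics/side_3.50.png
```

Emit:
send_rows([
  [0.2,0.1,0.4,0],
  [0,0,0.7,0],
  [0,0,0.7,0],
  [0,0,0.5,0],
  [0,0,0,0],
])

```text
time_s: 4.05
ee_pos: [0.5308, -0.0021, 0.2432]
tcp_rot: [[-0.298, 0.955, -0.004], [0.955, 0.298, -0.0], [0.001, -0.004, -1.0]]
force: [0.1, 0.2, 0.1]
gripper_width: 0.006
finger_force: 0.0
```

```bash
python3 st.py side
```

```text
t 4.05 tip box x,y,z 0.0015 -0.0003 0.1592 yaw 107.33 w 0.0058616998522993055 F [0.09 0.21 0.12]
units to y=0,z=.095 [-0.02  0.07  2.57]
side 169 88
pics/side_4.05.png
```

View pics/side_4.05.png

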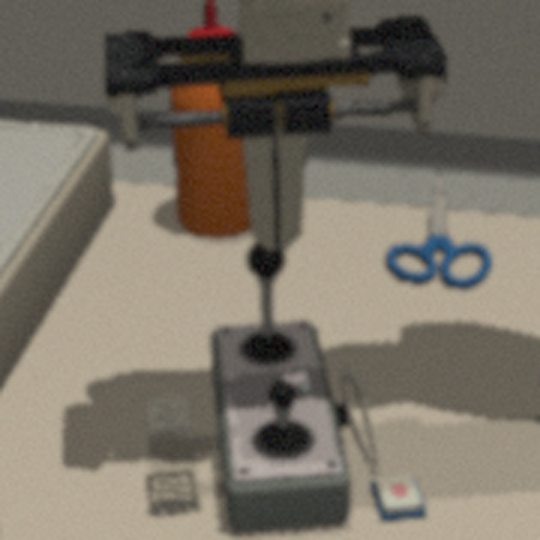

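The side view shows the shut fingers with their tips near crop (272,245), just above the tall knob at (265,262). The levers are upright. I'll check the expected tip projection.

```bash
python3 - <<'E'
from h import *
d,im,K=grab("side")
for P in ((.531,-.002,.159),(.5475,-.05,.117),(.516,.045,.081)): print((proj(d,K,P)-[169,88])*3)
d,im,K=grab("top"); cv2.imwrite("pics/top4.png",cv2.resize(im[110:270,170:350],None,fx=3,fy=3,interpolation=2)[:,:,::-1])
for P in ((.531,-.002,.159),(.5475,-.05,.117)): print((proj(d,K,P)-[170,110])*3)
E
```

```text
[276.36715862 242.36897448]
[267.00077413 258.68205383]
[287.04095129 393.56245736]
[256.44775338 245.27485148]
[323.73670436 236.13059763]
```

View pics/top4.png

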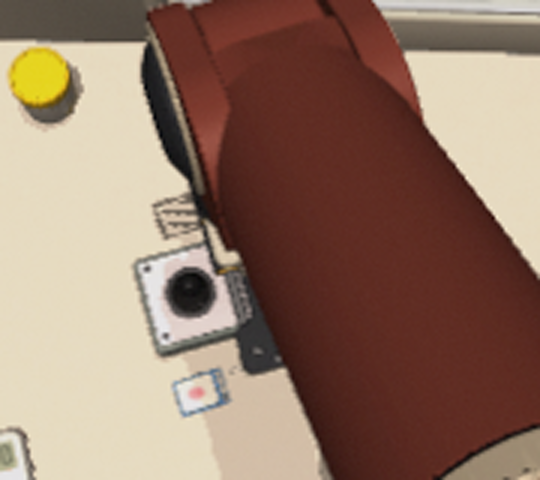

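The top view shows the short lever at (190,292), clear. The arm hides the tall one. The projections agree with the side view, so I'll descend between the levers and then push towards +y.

Emit:
send_rows([
  [0,0,0.6,0],
  [0,0,0.6,0],
  [0,0,0.6,0],
  [0,0,0.5,0],
  [0,0,0.3,0],
  [0,0,0,0],
  [-0.3,0,0,0],
  [-0.3,0,0,0],
])

```text
time_s: 5.0
ee_pos: [0.537, -0.0171, 0.181]
tcp_rot: [[-0.298, 0.955, 0.002], [0.955, 0.298, -0.0], [-0.001, 0.002, -1.0]]
force: [0.2, -0.8, 0.9]
gripper_width: 0.005
finger_force: 0.0
```

Emit:
send_rows([
  [-0.3,0,0,0],
  [-0.2,0,0,0],
  [-0.2,0,0,0],
  [-0.2,0,0,0],
  [-0.2,0,0,0],
  [-0.2,0,0,0],
  [-0.2,0,0,0],
  [0,0,0,0],
])

```text
time_s: 5.8
ee_pos: [0.5475, -0.0524, 0.1798]
tcp_rot: [[-0.297, 0.955, -0.0], [0.955, 0.297, 0.001], [0.001, -0.0, -1.0]]
force: [-0.6, 3.2, -1.7]
gripper_width: 0.004
finger_force: 1.6
```

```bash
python3 st.py side
```

```text
t 5.8 tip box x,y,z 0.0002 0.0526 0.0958 yaw 107.3 w 0.0038975237963977255 F [-0.63  3.18 -1.66]
units to y=0,z=.095 [2.11 0.01 0.03]
side 169 88
pics/side_5.80.png
```

Emit:
send_rows([
  [-0.2,0,0,0],
  [-0.15,0,0,0],
  [-0.1,0,0,0],
  [0,0,0,0],
])

```text
time_s: 6.25
ee_pos: [0.5501, -0.0623, 0.1795]
tcp_rot: [[-0.298, 0.955, -0.002], [0.955, 0.298, 0.002], [0.003, -0.002, -1.0]]
force: [-0.5, 5.4, -3.6]
gripper_width: 0.006
finger_force: 2.9
```

```bash
python3 st.py side
```

```text
t 6.25 tip box x,y,z 0.0008 0.0627 0.0955 yaw 107.34 w 0.005609401679582616 F [-0.52  5.41 -3.6 ]
units to y=0,z=.095 [2.51 0.04 0.03]
side 169 88
pics/side_6.25.png
```

View pics/side_6.25.png

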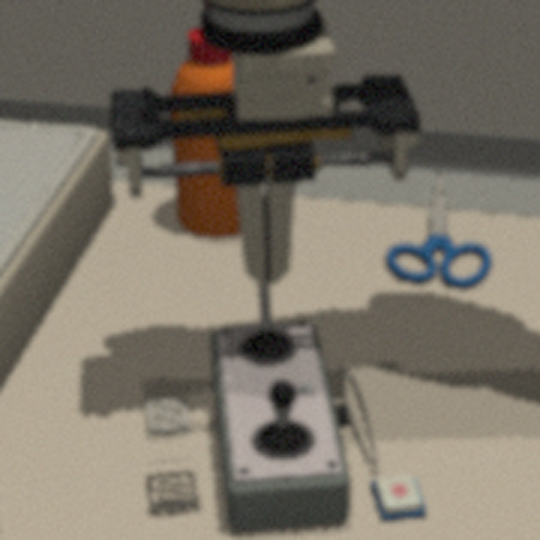

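The knob is hidden behind the fingers, which press it from the box's middle side. The stem leans away from about (265,345), and the short lever stands untouched at (283,393). Geometry gives about 27° and force about 26°. I'll hold there for over a second and then follow the lever back.

Emit:
send_rows([
  [-0.05,0,0,0],
  [0,0,0,0],
  [0,0,0,0],
  [0,0,0,0],
  [0,0,0,0],
  [0,0,0,0],
  [0,0,0,0],
  [0,0,0,0],
])

```text
time_s: 7.1
ee_pos: [0.5502, -0.0627, 0.1794]
tcp_rot: [[-0.299, 0.954, -0.003], [0.954, 0.299, 0.003], [0.004, -0.002, -1.0]]
force: [-0.8, 6.9, -4.5]
gripper_width: 0.003
finger_force: 3.1
```

Emit:
send_rows([
  [0,0,0,0],
  [0,0,0,0],
  [0,0,0,0],
  [0,0,0,0],
  [0,0,0,0],
  [0,0,0,0],
  [0,0,0,0],
  [0,0,0,0],
])

```text
time_s: 7.9
ee_pos: [0.5502, -0.0628, 0.1794]
tcp_rot: [[-0.299, 0.954, -0.003], [0.954, 0.299, 0.003], [0.003, -0.002, -1.0]]
force: [-0.9, 5.9, -4.7]
gripper_width: 0.005
finger_force: 3.1
```

Emit:
send_rows([
  [0.2,0,0,0],
  [0.25,0,0,0],
  [0.25,0,0,0],
  [0.25,0,0,0],
  [0.25,0,0,0],
  [0.25,0,0,0],
  [0.3,0,0,0],
  [0.3,0,0,0],
])

```text
time_s: 8.7
ee_pos: [0.5357, -0.0154, 0.1801]
tcp_rot: [[-0.297, 0.955, -0.0], [0.955, 0.297, -0.001], [-0.001, -0.0, -1.0]]
force: [0.6, 0.1, -0.2]
gripper_width: 0.004
finger_force: 0.0
```

Emit:
send_rows([
  [0.3,0,0,0],
  [0.2,0,0,0],
  [0,0,0,0],
  [0,0,0,0],
  [0,0,-0.5,0],
  [0,0,-0.8,0],
  [0,0,-0.8,0],
  [0,0,-0.8,0],
])

```text
time_s: 9.5
ee_pos: [0.5324, -0.0039, 0.2544]
tcp_rot: [[-0.297, 0.955, 0.001], [0.955, 0.297, -0.0], [-0.0, 0.001, -1.0]]
force: [0.4, -0.1, -0.9]
gripper_width: 0.007
finger_force: 0.0
```

Emit:
send_rows([
  [0,0,-0.8,0],
  [0,0,-0.8,0],
  [0,0,-0.5,0],
  [0,0,0,0],
  [0,0,0,0],
])

```text
time_s: 10.0
ee_pos: [0.532, -0.0038, 0.3051]
tcp_rot: [[-0.297, 0.955, -0.0], [0.955, 0.297, -0.0], [-0.0, -0.0, -1.0]]
force: [0.1, 0.4, -0.2]
gripper_width: 0.005
finger_force: 0.0
```

```bash
python3 st.py side
```

```text
t 10.0 tip box x,y,z 0.0006 0.0017 0.2211 yaw 107.29 w 0.005329368569609969 F [ 0.09  0.38 -0.22]
units to y=0,z=.095 [0.07 0.03 5.04]
side 169 88
pics/side_10.00.png
```

View pics/side_10.00.png

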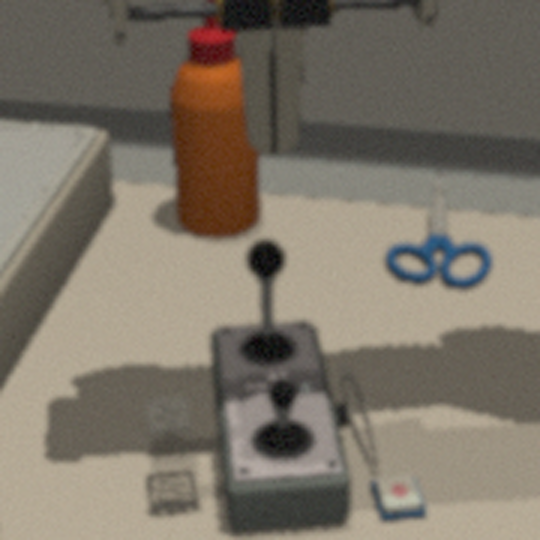

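The tall knob is back at (266,260), its upright position. The short knob is unchanged at (283,393), and the gripper is clear of everything.

```bash
python3 -c "
from bench import robot
print(robot.hand_in())"
```

```text
the job is handed in; nothing more can be done
None
```

I tipped the tall lever about 27–28° away from the short lever (estimated from gripper position and wrist force), held it there for about 1.6 s and eased it back upright without touching the short lever, then handed the job in at about 10 s.

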